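# Self-test of a skin-treatment console under its sliding dust cover

### The job

Run the console's self-test: slide the orange dust cover fully aside, gently press the green button in the well beneath it well down (past halfway; it need not bottom out) and keep it down for about two seconds, then let it go and slide the cover fully back home over the button. Do not force the cover or the button, and leave the gel bottle, the handpiece and the steel dish standing where they are.

Things in the scene. Friction and masses are not known exactly. Their poses are not given: they have to be found in the camera images.
- console: White treatment console, 260 deep x 360 wide, fixed. Its panel slopes up away from the robot at 25 degrees: 50 mm high at the front edge, 171 mm at the rear. Screen and blue picture panel at the top of the slope; below them the grey bezel with the orange cover. Origin: centre of its underside; x from front to rear, y to the left as seen from the robot, z up.
- well: Grey bezel 24 mm proud of the sloping panel with a well: 80 mm along the slope (x +-40), 73 mm across (y +-36.5), 24 mm deep, green button at its centre; y 37 to 127 is a solid pad where the open cover parks. Origin: centre of the well's mouth, on the rim plane; x up the slope, y the way the cover opens, z out of the panel (25 deg from vertical, to the robot). Bezel harmed by over 40 N.
- test_button (a joint): Green button, m: 0 up, 0.010 bottomed. Cap 26 mm across, on the well's z axis; its unpressed top is 4 to 12 mm below the rim plane, not told which: feel for it. Moves along the well's -z, so come in along that tilted axis. Sprung: 2.4 N to start, 6 N at 5 mm (beyond this it counts as pressed), 9.4 N at the stop; springs back. Harmed by over 40 N.
- cover_home: The cover's home on the bezel (small red dot near a bezel corner), fixed; same origin and axes as the well. The shut cover is centred on it.
- cover (a joint): How far the orange dust cover has slid from home along the well's +y, m: 0 fully shut over the well, 0.085 fully open. Starts up to 0.012 ajar, stays where it is left, takes about 3 N to slide, hard stop at each end, cannot lift off. Harmed by over 40 N.
- cover_mid (a point): Centre of the cover plate's upper face, 6 mm above the rim plane; axes as the well. Orange plate 98 mm along the slope x 78 mm across x 5 mm, underside 1 mm above the rim plane. Along both ends (outer faces 39 mm to the +y and -y side of this point) an upright lip, 80 mm long, 6 mm thick, reaching 16 mm above the rim plane: push a lip's outer face to slide it.
- gel_bottle: White and blue closed bottle, 56 mm across, 150 mm tall, loose, standing beside the console. Origin: centre of its underside.
- handpiece: Loose bronze and silver treatment handpiece standing on its head, 76 mm across at the head, 150 mm tall, beside the console. Origin: centre of its underside.
- dish: Loose steel dish, 100 mm across, 35 mm tall, on the table in front of the console. Origin: centre of its underside.
Things that resemble listed ones, but are neither listed nor needed, are in the scene too. Of the things that look like the dish, take the one that is farthest to the robot's right at the start.

How it is judged:
On the way, in this order (a step that is already met when the one before it is completed fails the run):
1. the cover is slid fully aside (within 5 mm of its open stop) (value of joint cover above 0.08 m), for 0.2 s.
2. the button is held down beyond 5 mm for 1.5 s without a break, with the cover still open (value of joint test_button above 0.005 m and value of joint cover above 0.075 m), for 1.5 s.
At the end, for the whole second after the job is handed in: The cover is back home within 3 mm and at rest, the button is up (less than 1 mm in), and the bottle, handpiece and dish stand upright within 30 mm of where they began (value of joint cover below 0.003 m and value of joint test_button below 0.001 m and velocity of joint cover between -0.005 and 0.005 m/s and angle between each of gel_bottle, handpiece, dish's own z axis and vertical below 0.15 rad and distance of each of gel_bottle, handpiece, dish from where it was at the start of the episode below 0.03 m); the robot touches nothing.
It fails at once if more than 40 N on the button or the bezel (contact force between well and anything else above 40 N).
It fails at once if more than 40 N on the cover (contact force between cover_home and anything else above 40 N).
It fails at once if the gel bottle is shifted more than 30 mm or tipped (distance of gel_bottle from where it was at the start of the episode above 0.03 m or angle between gel_bottle's own z axis and vertical above 0.4 rad).
It fails at once if the handpiece is shifted more than 30 mm or tipped (distance of handpiece from where it was at the start of the episode above 0.03 m or angle between handpiece's own z axis and vertical above 0.4 rad).
It fails at once if the dish is shifted more than 30 mm or tipped (distance of dish from where it was at the start of the episode above 0.03 m or angle between dish's own z axis and vertical above 0.4 rad).
It also fails if it takes over 56 s, if anything falls off the work surface, if the arm or the gripper's body presses on something with over 40 N, if the wrist force passes 120 N, or if a joint passes its speed limit or range.

### The arm

A 6-joint arm with a two-finger parallel gripper is mounted at the origin on the work surface. World frame = base frame: x ahead of the robot, y to its left, z up, the work surface at z = 0. Lengths are in m, angles in rad, forces in N, time in s.
With the tool pointing down it reaches from about 0.35 to 0.85 m from the base axis. Payload 8.1 kg.
Tool frame: the origin (TCP) lies at the centre of the arm's flange, where the gripper is bolted on; the fingertips stand 186 mm ahead of it and the grasp point (between the pads) lies 167 mm ahead of it; z points along the fingers, y is the direction in which the jaws open and shut (so a half turn about z gives the same grasp; the last joint's range is limited). The gripper opens to 93 mm and grips with 3 to 60 N. Pads are 15 mm wide; open, the fingers measure 128 mm over their backs; the gripper's body (75 mm by 188 mm) begins 65 mm behind the grasp point.
Start: joints at [1.219, 0.13, 1.488, -0, 1.523, -0.085], TCP at [0.158, 0.579, 0.405] pointing down, gripper open.
Joint ranges: [-2.96, 2.96], [-0.89, 2.26], [0.02, 2.5], [-1.34, 4.48], [0, 2.73], [-2.66, 2.66]. Speed limits (rad/s): [2.39, 2.39, 2.79, 3.14, 3.14, 3.14].

### API

Orientations are given as a rotation vector (axis times angle).
In Python, from plant import robot, viewer, order gives the robot as it stands.
- The arm moves only by the tool apply_moves, never from a script. Its argument "deltas" is a list of rows, each a list of 3 entries, a list of its own where there are three numbers: the finger opening in mm, from 0 to 93, then the shift along the tool's x, y, z in mm, then the turn about the tool's z in rad. In form: [[grip, [dx, dy, dz], yaw], ...]. A call has 1 to 5 rows; each row shifts and turns the commanded pose from where the row before left it, along the tool's axes as they then stand; what a row does not reach is not made up. A row lasts 1/8 s, in which the tool goes at most 62.5 mm and 10.7 degrees, less where a joint would pass 70% of its speed; a pose out of reach is approached as far as the arm can. A call is refused whole if a number of a shift passes 62.5 or a number of a turn 0.188, either way. A call with a gripper value outside its range is refused whole. The fingers move at their own pace and stop on an object; "grip_force" is the grip in N (left out, the last holds). Time passes only in rows, so rows that do not move let the fingers close. It gives the time, the measured TCP pose, the force and the opening at its end, in the units of the state.
- robot.read_state(): the state, without advancing time (a new reading comes with each control period).
- viewer.read_camera(name): name is "scene" or "side" or "wrist"; returns the picture (480x640x3 uint8, blue, green, red); there is no depth.
- viewer.get_calibration(name): a dict with "fx", "fy", "cx", "cy" (pixels), "R" (3x3) and "t" (3): a world point X has camera coordinates R X + t. Camera axes: x right, y down, z forward; pixel columns grow to the right and rows downward; lengths in m; the calibration is good to about 2 mm. A picture is of the moment at which its call begins: read the wrist's pose just before it. get_calibration takes no time and is no camera call; for the wrist camera it gives the pose at the moment of the call.
- order.close_job(): hands the job in, once; it reports no verdict.
The state is a dict: "t": time; "q": joint angles; "dq": joint speeds; "joint_torque": joint torques, N m; "tool_pos": TCP position; "orientation": TCP orientation; "force": force on the tool from outside, world axes, zero at the start; "wrist_torque": the same for the moment, N m; "opening": finger opening in m.
Only numpy, scipy, OpenCV 4.12 (cv2) and the standard library are available. Lean on these libraries where they do the work, as an engineer would, in place of code of your own. Each camera call takes 0.05 s, during which the arm holds its last target. There are 200 camera calls.

## Working session

There is one attempt and no reset: what is moved stays moved. The work goes in short steps, Python scripts to look and compute and a tool call to move; the robot and the scene stay as the last step left them, time stands still between calls to the robot, and variables do not carry over. Pictures are saved under pics/ and viewed, about 8 in all and at most 12, crops included, and the job is handed in when it is done.

Besides the shell and the picture viewer there is one more tool, called after ">>>" by a JSON object that holds its "name" and its "arguments", one argument or row to a line. apply_moves: Moves the arm, as the interface text tells. Its arguments: {"type":"object","properties":{"deltas":{"type":"array"},"grip_force":{"type":"number"}},"required":["deltas"]}

```bash
mkdir -p pics; ls; python3 - <<'E'
from plant import robot, viewer, order
import cv2
for n in("scene","side"):
    im=viewer.read_camera(n); cv2.imwrite(f"pics/{n}0.png",im)
    print(n,viewer.get_calibration(n))
s=robot.read_state();print(s)
print(viewer.get_calibration("wrist"))
E
```

```text
pics
scene {'fx': 534.5526636826438, 'fy': 534.5526636826438, 'cx': 317.6301999229496, 'cy': 236.60999208256138, 'R': array([[ 0.67838577,  0.73458922,  0.01309277],
       [ 0.59534958, -0.5391823 , -0.5956856 ],
       [-0.43052483,  0.41189941, -0.80311098]]), 't': array([-0.35014308, -0.22154005,  1.40677292])}
side {'fx': 573.404924723115, 'fy': 573.404924723115, 'cx': 318.3641038273313, 'cy': 230.86971089174523, 'R': array([[ 0.73034372, -0.68288013,  0.0165159 ],
       [-0.46995106, -0.5198681 , -0.71336047],
       [ 0.49572578,  0.51323668, -0.70060264]]), 't': array([-0.33580493,  0.30799444,  0.93009365])}
{'t': 0.1, 'q': array([ 1.21859359e+00,  1.31098112e-01,  1.48919485e+00,  2.43454785e-05,
        1.52298644e+00, -8.54072281e-02]), 'dq': array([ 6.91433121e-04, -1.38962033e-03, -2.00323786e-03, -1.68561050e-05,
        4.89013443e-04,  2.67190988e-05]), 'joint_torque': array([ 1.71097214e-03, -5.61339355e+01, -4.93096304e+01,  7.70655507e-02,
        2.91673554e-02, -9.15745636e-05]), 'tool_pos': array([0.15809086, 0.57858173, 0.40377119]), 'orientation': array([-4.17789441e-01, -3.11329412e+00,  2.57774417e-03]), 'force': array([-0.1326105 , -0.44642281, -0.45811652]), 'wrist_torque': array([-0.01297125, -0.02911732, -0.06159101]), 'opening': 0.09306776607253991}
{'fx': 401.50953658341825, 'fy': 401.50953658341825, 'cx': 316.3714809190788, 'cy': 242.1954594221771, 'R': array([[ 0.26230284,  0.9649835 , -0.00201496],
       [ 0.9356219 , -0.25380944,  0.24534146],
       [ 0.23623904, -0.066239  , -0.96943463]]), 't': array([-0.59858293, -0.02839505,  0.38891623])}
```

View pics/scene0.png

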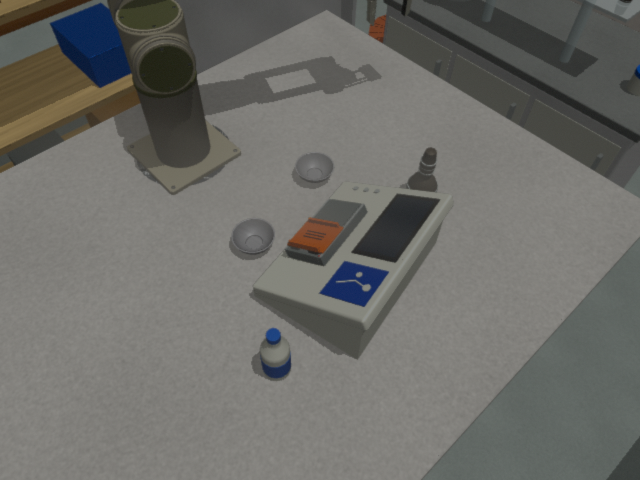

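View pics/side0.png

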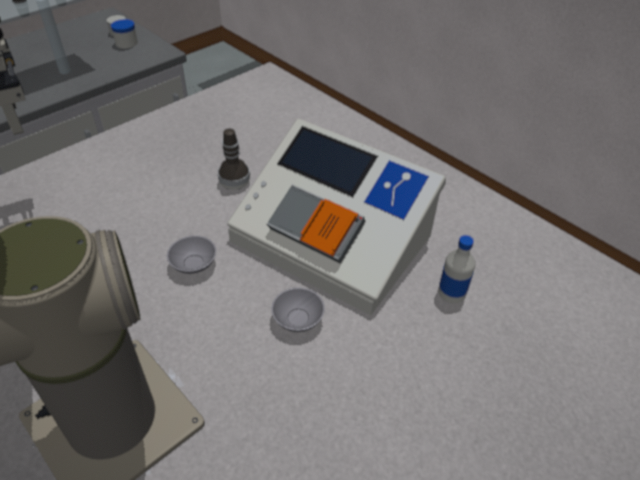

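Side view: console with the orange cover at about (333,228), parking pad at (297,210), bottle (457,268), handpiece (233,165), dish candidates (298,312) and (192,258). I'll take enlarged crops next.

```bash
python3 - <<'E'
import cv2,numpy as np
a=cv2.imread("pics/side0.png")[170:290,220:420]; b=cv2.imread("pics/scene0.png")[170:300,250:400]
a=cv2.resize(a,None,fx=4,fy=4,interpolation=cv2.INTER_CUBIC)
cv2.imwrite("pics/side_c.png",a)
b=cv2.resize(b,None,fx=4,fy=4,interpolation=cv2.INTER_CUBIC);cv2.imwrite("pics/scene_c.png",b)
E
```

```text
(no output)
```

View pics/side_c.png

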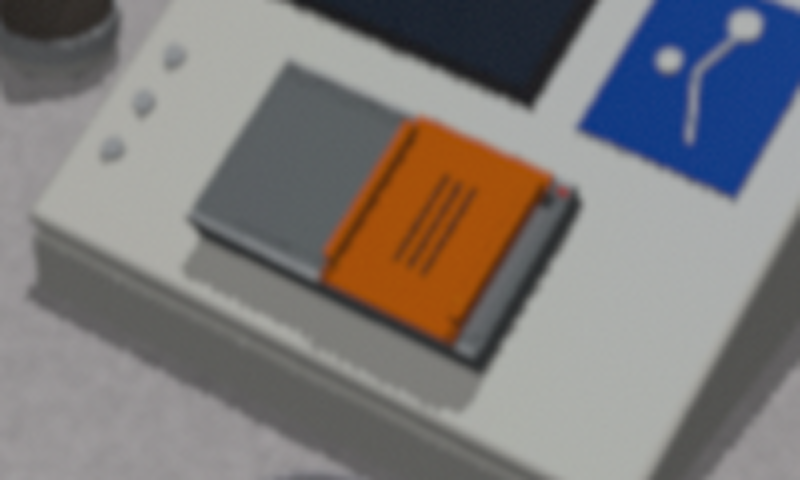

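View pics/scene_c.png

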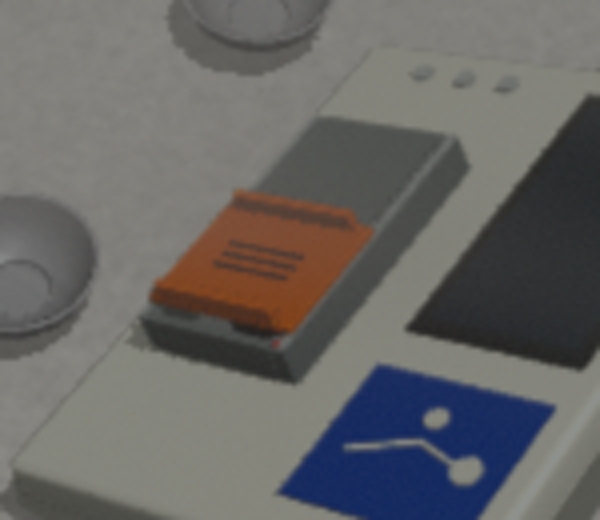

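Side crop: bezel corners at (289,62), (192,216), (475,355), (578,195), red dot (563,192), cover slightly ajar. Scene crop: the same corners at (455,140), (320,118), (145,318), (283,350). The dish look-alikes are (298,312) and (192,258) in the side image. The one to the robot's right is (298,312).

```bash
cat > h.py <<'E'
import numpy as np
from scipy.optimize import least_squares
from scipy.spatial.transform import Rotation as Ro
from plant import robot, viewer, order
C={n:viewer.get_calibration(n) for n in("scene","side")}
def proj(n,X,c=None):
    c=c or C[n]; p=np.asarray(X)@c["R"].T+c["t"]
    return np.stack([c["fx"]*p[...,0]/p[...,2]+c["cx"],c["fy"]*p[...,1]/p[...,2]+c["cy"]],-1)
def ray(n,uv,z):
    c=C[n]; d=c["R"].T@np.array([(uv[0]-c["cx"])/c["fx"],(uv[1]-c["cy"])/c["fy"],1]); o=-c["R"].T@c["t"]
    return o+d*(z-o[2])/d[2]
def tri(a,b):
    f=lambda X:np.r_[proj("side",X)-a,proj("scene",X)-b]
    r=least_squares(f,[.5,0,.1]); return r.x,np.abs(r.fun).max()
E
cat > m.py <<'E'
from h import *
S=lambda x,y:np.array([x/4+220,y/4+170]); K=lambda x,y:np.array([x/4+250,y/4+170])
P=dict(bzRL=(S(289,62),K(455,140)),bzFL=(S(192,216),K(320,118)),bzFR=(S(474,357),K(145,318)),bzRR=(S(578,196),K(283,350)),
 dot=(S(563,192),K(275,343)),
 cFL=(S(35,218),K(372,50)),cFR=(np.array([375,299.]),K(15,470)),cRR=(np.array([444,181.]),np.array([365,325.])),cRL=(np.array([300,121.]),np.array([452,194.])))
for k,(a,b) in P.items():
    X,e=tri(a,b); print(k,X.round(4),round(e,2))
# console pose fit: x,y,yaw
L=dict(cFL=(-.13,.18,.05),cFR=(-.13,-.18,.05),cRR=(.13,-.18,.171),cRL=(.13,.18,.171))
def f(p):
    r=[]
    for k,l in L.items():
        X=Ro.from_euler("z",p[2]).apply(l)+[p[0],p[1],0]; a,b=P[k]; r+=[*(proj("side",X)-a),*(proj("scene",X)-b)]
    # bezel: rim plane corners in well frame; well centre at console (wx, wy) along slope; half-length hx, yR
    Rw=Ro.from_euler("zy",[p[2],-np.radians(25)]); 
    for k,l in dict(bzRL=(p[5],.127),bzFL=(-p[5],.127),bzFR=(-p[5],p[6]),bzRR=(p[5],p[6])).items():
        W=wc(p); X=Rw.apply([l[0],l[1],0])+W; a,b=P[k]; r+=[*(proj("side",X)-a),*(proj("scene",X)-b)]
    return np.array(r)
def wc(p):
    c,s=np.cos(np.radians(25)),np.sin(np.radians(25))
    # panel point at slope x = p[3] from console mid, then 24 mm along normal
    l=[p[3]*c-.024*s,p[4],.1105+p[3]*s+.024*c]
    return Ro.from_euler("z",p[2]).apply(l)+[p[0],p[1],0]
r=least_squares(f,[.6,0,0,-.03,0,.05,-.05],loss="soft_l1"); p=r.x
print(p.round(4),wc(p).round(4)); print(f(p).reshape(-1,4).round(1))
for n,uv in(("side",(298,312)),("side",(192,258)),("scene",(253,237)),("scene",(314,168))): print(n,ray(n,uv,.02).round(3))
for n,uv,z in(("side",(454,294),0),("scene",(277,375),0),("side",(235,183),0.02),("scene",(423,185),.02)):print(n,ray(n,uv,z).round(3))
print("bottle cap",tri((466,242),(273,335)),"hp top",tri((229,133),(430,153)))
np.save("p.npy",np.r_[wc(p),p[2]])
E
python3 m.py
```

```text
bzRL [0.5106 0.1361 0.1266] 0.52
bzFL [0.4276 0.1163 0.0865] 0.97
bzFR [ 0.4652 -0.0456  0.0857] 0.93
bzRR [ 0.5489 -0.0272  0.126 ] 1.8
dot [ 0.5431 -0.0252  0.1281] 0.58
cFL [0.3885 0.1984 0.0514] 0.73
cFR [ 0.4709 -0.1397  0.0474] 0.18
cRR [ 0.7201 -0.0796  0.1566] 0.99
cRL [0.6373 0.259  0.1692] 2.58
[ 0.5528  0.0598  0.2329 -0.0608 -0.0387  0.0478 -0.0453] [0.4982 0.007  0.1065]
[[-3.7 -0.9  0.4 -1.1]
 [ 1.1  1.6 -3.3  0.2]
 [ 2.8 -5.4 -2.  -0.6]
 [-3.5 -4.3  0.9  0.7]
 [-0.8  2.4  2.1  3.9]
 [-0.7  2.3  0.9  4.2]
 [ 0.5 -2.1 -1.5  0.2]
 [-1.4 -3.8 -0.3  0.4]]
side [ 0.36  -0.051  0.02 ]
side [0.292 0.196 0.02 ]
scene [ 0.35  -0.048  0.02 ]
scene [0.284 0.202 0.02 ]
side [ 0.627 -0.213  0.   ]
scene [ 0.632 -0.215  0.   ]
side [0.5   0.327 0.02 ]
scene [0.507 0.363 0.02 ]
bottle cap (array([ 0.62225027, -0.20835024,  0.14742116]), np.float64(0.8028763893585165)) hp top (array([0.51235608, 0.34825292, 0.14308343]), np.float64(0.2124494003724351))
```

>>> {"name": "apply_moves", "arguments": {
  "deltas": [
    [0, [0, 0, 0], -0.166],
    [0, [0, 0, 0], -0.166],
    [0, [0, 0, 0], -0.166],
    [0, [0, 0, 0], 0]
  ],
  "grip_force": 20
}}

```text
t: 0.6
tool_pos: [0.1581, 0.5787, 0.4042]
orientation: [0.361, -3.12, 0.001]
force: [0.2, 0.5, 0.4]
opening: 0.0575
```

```bash
cat >> h.py <<'E'
def well(): p=np.load("p.npy"); return p[:3],Ro.from_euler("zy",[p[3],-np.radians(25)])
def go(target_tip_well):   # tool-axis shift (mm) putting the tip centre at a point in the well frame (mm)
    W,Rw=well(); s=robot.read_state(); T=Ro.from_rotvec(s["orientation"])
    X=W+Rw.apply(np.array(target_tip_well)/1e3); tip=s["tool_pos"]+T.apply([0,0,.186])
    print("t",round(s["t"],2),"tip_w",(Rw.inv().apply(tip-W)*1e3).round(1),"F",Rw.inv().apply(s["force"]).round(1),"op",round(s["opening"],4))
    print("T axes x,z",T.apply([1,0,0]).round(4),T.apply([0,0,1]).round(4)," shift",(T.inv().apply(X-tip)*1e3).round(1))
E
python3 - <<'E'
from h import *
np.save("p.npy",[.4981,.0022,.1062,.231])
go([0,-75,120])
E
```

```text
t 0.6 tip_w [-122.   620.7  245.2] F [0.4 0.4 0.2] op 0.0575
T axes x,z [-9.736e-01 -2.282e-01  5.000e-04] [-3.e-04 -9.e-04 -1.e+00]  shift [-148.7 -701.7   -3.5]
```

>>> {"name": "apply_moves", "arguments": {
  "deltas": [
    [0, [-12, -55, 0], 0],
    [0, [-12, -55, 0], 0],
    [0, [-12, -55, 0], 0],
    [0, [-12, -55, 0], 0],
    [0, [-12, -55, 0], 0]
  ]
}}

```text
t: 1.23
tool_pos: [0.2799, 0.3232, 0.4046]
orientation: [-0.356, 3.121, 0.0]
force: [0.9, 0.3, 0.1]
opening: 0.0075
```

>>> {"name": "apply_moves", "arguments": {
  "deltas": [
    [0, [-12, -55, 0], 0],
    [0, [-12, -55, 0], 0],
    [0, [-12, -55, 0], 0],
    [0, [-12, -55, 0], 0],
    [0, [-12, -55, 0], 0]
  ]
}}

```text
t: 1.85
tool_pos: [0.4013, 0.0691, 0.4049]
orientation: [-0.355, 3.121, 0.0]
force: [-0.1, 1.4, -0.2]
opening: 0.0005
```

>>> {"name": "apply_moves", "arguments": {
  "deltas": [
    [0, [-12, -55, 0], 0],
    [0, [-12, -55, 0], 0],
    [0, [0, -12, 0], 0],
    [0, [0, 0, 0], 0]
  ]
}}

```text
t: 2.35
tool_pos: [0.4522, -0.0427, 0.4044]
orientation: [0.356, -3.121, -0.001]
force: [0.3, 0.8, -0.3]
opening: 0.0006
```

```bash
python3 - <<'E'
from h import *
import cv2
go([0,-75,60])
c=viewer.get_calibration("wrist"); im=viewer.read_camera("wrist"); cv2.imwrite("pics/w1.png",im)
np.save("cw1.npy",c,allow_pickle=True)
W,Rw=well()
print(proj("",W+Rw.apply(np.array([[47,127,0],[-47,127,0],[-47,-40,0],[47,-40,0]])/1e3),c).round(0))
E
```

```text
t 2.35 tip_w [ -4.8 -44.9 121.2] F [ 0.3  0.7 -0.4] op 0.0006
T axes x,z [-9.744e-01 -2.250e-01  8.000e-04] [-9.e-04  5.e-04 -1.e+00]  shift [-29.1 -35.6  50.5]
[[529. 371.]
 [515. 249.]
 [306. 250.]
 [309. 380.]]
```

View pics/w1.png

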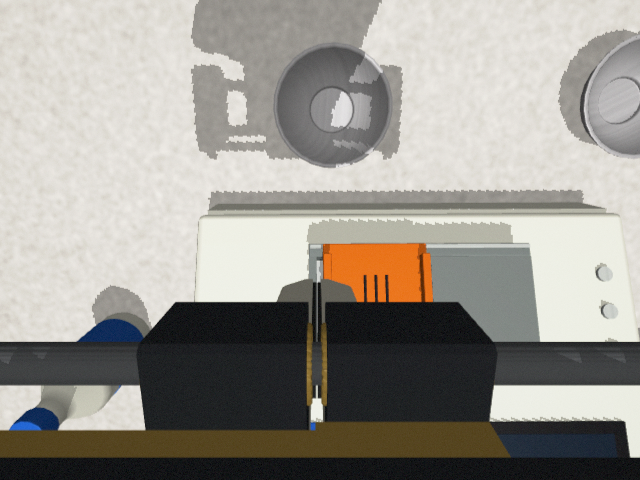

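Wrist view: bezel front edge runs from about (309,246) to (529,244), and the right edge passes (540,342). Cover lips run from 323 to 430 on row 250. This is about 10 px off the prediction at the +y end, so I'm refitting.

```bash
cat > m2.py <<'E'
from h import *
from m import P
cw=np.load("cw1.npy",allow_pickle=True).item()
s=robot.read_state();T=Ro.from_rotvec(s["orientation"])
print("tip px",proj("",s["tool_pos"]+T.apply([0,0,.186]),cw), "cam",(-cw["R"].T@cw["t"]).round(3))
def model(p):
    W=p[:3];Rw=Ro.from_euler("zy",[p[3],-np.radians(25)])
    return lambda x,y,z=0:W+Rw.apply([x,y,z])
def f(p,full=True):
    g=model(p);h,yr,d=p[4],p[5],p[6]; r=[]
    for k,l in dict(bzRL=(h,.127),bzFL=(-h,.127),bzFR=(-h,yr),bzRR=(h,yr)).items():
        X=g(*l); a,b=P[k]; r+=[*(proj("side",X)-a),*(proj("scene",X)-b)]
    r+=[*(proj("",g(-h,yr),cw)-[309,246]),*(proj("",g(-h,.127),cw)-[529,244])]
    a=proj("",g(-h,.127),cw);b=proj("",g(h,.127),cw);u=(b-a)/np.linalg.norm(b-a);w=np.array([540,342])-a;r+=[u[0]*w[1]-u[1]*w[0],0]
    # cover lip tops outer edges, front plate corners in side/scene
    r+=[proj("",g(-.038,d-.039,.016),cw)[0]-323,proj("",g(-.038,d+.039,.016),cw)[0]-430]
    return np.array(r)
r=least_squares(f,[.498,.002,.106,.23,.047,-.04,.005],loss="soft_l1",x_scale=[.01]*7)
print(r.x.round(4));v=f(r.x);print(v[:16].reshape(-1,4).round(1),v[16:].round(1))
np.save("p2.npy",r.x)
E
python3 m2.py | tail -12
```

```text
side [ 0.627 -0.213  0.   ]
scene [ 0.632 -0.215  0.   ]
side [0.5   0.327 0.02 ]
scene [0.507 0.363 0.02 ]
bottle cap (array([ 0.62225027, -0.20835024,  0.14742116]), np.float64(0.8028763893585165)) hp top (array([0.51235608, 0.34825292, 0.14308343]), np.float64(0.2124494003724351))
tip px [318.18413427 302.03638712] cam [ 0.385 -0.058  0.383]
[ 4.948e-01  1.160e-02  1.080e-01  2.277e-01  4.970e-02 -4.910e-02
 -1.000e-04]
[[-2.8  0.5  3.4  1.7]
 [-3.9  1.9  0.9  1.7]
 [-1.5 -1.4 -2.7 -1.6]
 [-2.  -4.8 -0.3 -0.9]] [-1.9 -0.2 -0.3  1.  -0.1  0.   0.2 -0.2]
```

>>> {"name": "apply_moves", "arguments": {
  "deltas": [
    [0, [-45, 30, 0], 0],
    [0, [-45, 30, 0], 0],
    [0, [0, 0, 0], 0],
    [0, [0, 0, 0], 0]
  ]
}}

```text
t: 2.9
tool_pos: [0.5256, 0.038, 0.4046]
orientation: [0.365, -3.119, 0.0]
force: [0.8, 0.2, -0.3]
opening: 0.0002
```

```bash
python3 - <<'E'
from h import *
import cv2
c=viewer.get_calibration("wrist"); im=viewer.read_camera("wrist"); cv2.imwrite("pics/w2.png",im)
np.save("cw2.npy",c,allow_pickle=True)
p=np.load("p2.npy");Rw=Ro.from_euler("zy",[p[3],-np.radians(25)])
q=proj("",p[:3]+Rw.apply(np.array([[50,127,0],[-50,127,0],[-50,-48,0],[50,-48,0]])/1e3),c);print(q.round(0))
x0=max(0,int(q[:,0].min()-25));y0=max(0,int(q[:,1].min()-25));print(x0,y0)
cv2.imwrite("pics/w2c.png",cv2.resize(im[y0:y0+190,x0:x0+266],None,fx=3,fy=3,interpolation=cv2.INTER_CUBIC))
E
```

```text
[[472. 262.]
 [461. 128.]
 [220. 120.]
 [216. 263.]]
190 95
```

View pics/w2c.png

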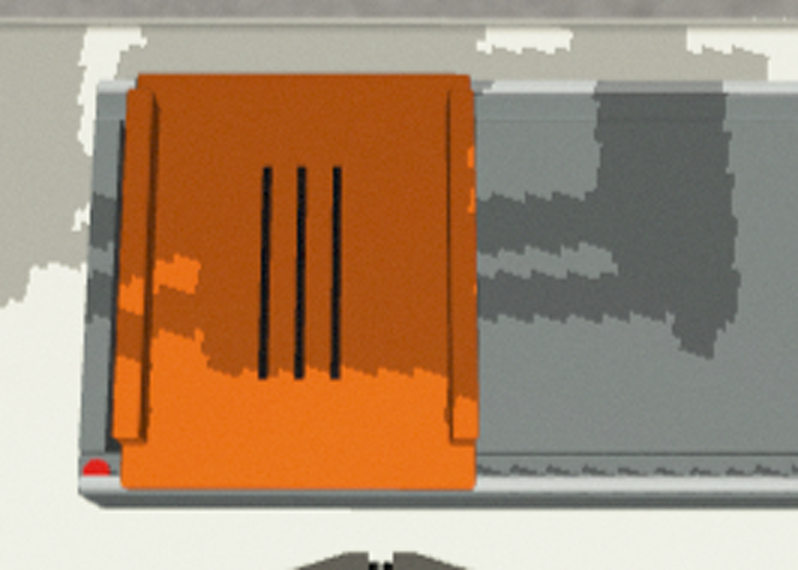

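Wrist crop: the cover is slightly ajar. The well's -y edge runs (121,122)→(107,451). Plate corners are (138,75), (469,75), (475,488) and (121,488). Lip tops are 127–153 at the -y lip and 449–474 at the +y lip on row 92. The red dot is at the rear-right corner (97,467).

```bash
cat > m3.py <<'E'
from h import *
cw=np.load("cw2.npy",allow_pickle=True).item()
K=[((-40,-36.5,0,0),(121,122)),((40,-36.5,0,0),(107,451)),
((-49,-39,6,1),(138,75)),((-49,39,6,1),(469,75)),((49,39,6,1),(475,488)),((49,-39,6,1),(121,488)),
((-40,-39,16,1),(127,92)),((40,-39,16,1),(113,440)),((-40,-33,16,1),(153,92)),((40,-33,16,1),(142,442)),
((-40,33,16,1),(449,92)),((40,33,16,1),(454,440)),((-40,39,16,1),(473,92)),((40,39,16,1),(478,440))]
def f(p):
    Rw=Ro.from_euler("zy",[p[3],-np.radians(25)])
    return np.concatenate([proj("",p[:3]+Rw.apply(np.array([x,y+d*p[4]*1e3,z])/1e3),cw)-(np.array(uv)/3+[190,95]) for (x,y,z,d),uv in K])
r=least_squares(f,[.498,.005,.106,.23,.005],loss="soft_l1",x_scale=.01)
print(r.x.round(4));print(f(r.x).reshape(-1,2).round(1).tolist())
J=r.jac;print("sd mm",(np.sqrt(np.diag(np.linalg.inv(J.T@J)))*1e3).round(2))
p=r.x;Rw=Ro.from_euler("zy",[p[3],-np.radians(25)])
for l in((-50,127,0),(-50,-48,0),(50,127,0),(50,-48,0)):
    X=p[:3]+Rw.apply(np.array(l)/1e3);print(l,"side",proj("side",X).round(0),"scene",proj("scene",X).round(0))
np.save("p.npy",p[:4])
go([0,-75,60])
E
python3 m3.py
```

```text
[0.4963 0.0059 0.1029 0.2252 0.006 ]
[[-0.8, -1.6], [0.8, 0.4], [-2.0, -1.6], [-1.7, 2.3], [-0.1, 0.3], [0.1, 0.1], [-0.2, -1.9], [1.3, -0.2], [0.3, -1.6], [1.3, -0.8], [-0.9, 1.7], [0.1, 0.5], [-0.3, 2.0], [1.2, 0.5]]
sd mm [0.48 0.71 1.44 4.39 0.76]
(-50, 127, 0) side [267. 229.] scene [330. 204.]
(-50, -48, 0) side [339. 261.] scene [282. 251.]
(50, 127, 0) side [292. 189.] scene [366. 210.]
(50, -48, 0) side [365. 217.] scene [319. 260.]
t 2.95 tip_w [80.6 13.8 92.8] F [-0.   0.   0.4] op 0.0004
T axes x,z [-9.732e-01 -2.300e-01  2.000e-04] [-2.e-04 -2.e-04 -1.e+00]  shift [ 62.3 -92.7  54.5]
```

```bash
python3 - <<'E'
from h import *
np.save("p.npy",[.4968,.006,.105,.228])
go([0,-72,8])
E
```

```text
t 2.95 tip_w [79.2 13.8 91.1] F [-0.   0.   0.4] op 0.0004
T axes x,z [-9.732e-01 -2.300e-01  2.000e-04] [-2.e-04 -2.e-04 -1.e+00]  shift [ 40.1 -94.8  99.7]
```

>>> {"name": "apply_moves", "arguments": {
  "deltas": [
    [0, [20, -48, 0], 0],
    [0, [20, -47, 0], 0],
    [0, [0, 0, 40], 0],
    [0, [0, 0, 40], 0],
    [0, [0, 0, 0], 0]
  ]
}}

```text
t: 3.58
tool_pos: [0.5068, -0.0652, 0.3219]
orientation: [0.359, -3.115, -0.003]
force: [-0.8, 0.6, 1.0]
opening: 0.0
```

>>> {"name": "apply_moves", "arguments": {
  "deltas": [
    [0, [0, 0, 15], 0],
    [0, [0, 0, 0], 0],
    [0, [0, 0, 0], 0]
  ]
}}

```text
t: 3.95
tool_pos: [0.5094, -0.0649, 0.3109]
orientation: [-0.363, 3.119, -0.001]
force: [0.1, -0.8, 1.2]
opening: 0.0005
```

```bash
python3 - <<'E'
from h import *
import cv2
go([0,-72,8])
c=viewer.get_calibration("wrist"); im=viewer.read_camera("wrist"); cv2.imwrite("pics/w3.png",im)
s=viewer.read_camera("side"); cv2.imwrite("pics/s3.png",np.hstack([cv2.resize(s[120:300,220:480],(520,360),interpolation=cv2.INTER_CUBIC),cv2.resize(im[100:460,100:460],(280,360))[:, :280]]))
E
```

```text
t 3.95 tip_w [  3.6 -73.7  12.6] F [ 0.4 -0.9  1.1] op 0.0005
T axes x,z [-0.9733 -0.2294 -0.0015] [ 1.6e-03 -4.0e-04 -1.0e+00]  shift [1.3 1.2 5.8]
```

View pics/s3.png

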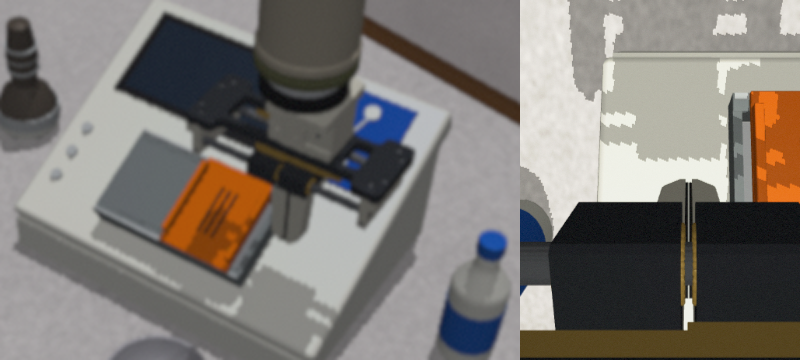

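The finger is beside the bezel on its -y side, clear of the cover and bottle. I'll go down and push.

>>> {"name": "apply_moves", "arguments": {
  "deltas": [
    [0, [0, 0, 5], 0],
    [0, [0, 8, 0], 0],
    [0, [0, 6, 0], 0],
    [0, [0, 3, 0], 0],
    [0, [0, 3, 0], 0]
  ]
}}

```text
t: 4.68
tool_pos: [0.5044, -0.0452, 0.3048]
orientation: [-0.363, 3.12, -0.0]
force: [-0.5, 0.6, 0.6]
opening: 0.0002
```

>>> {"name": "apply_moves", "arguments": {
  "deltas": [
    [0, [0, 3, 0], 0],
    [0, [0, 3, 0], 0],
    [0, [0, 0, 0], 0]
  ]
}}

```text
t: 5.05
tool_pos: [0.503, -0.0395, 0.3048]
orientation: [-0.363, 3.121, 0.0]
force: [-0.5, -0.7, -0.1]
opening: 0.001
```

```bash
python3 -c "
from h import *
go([0,28,8])"
```

```text
t 5.05 tip_w [  0.9 -46.9   9.8] F [-0.6 -0.6  0.2] op 0.001
T axes x,z [-9.733e-01 -2.293e-01 -1.000e-04] [ 1.e-04  0.e+00 -1.e+00]  shift [-1.7 74.3  9.2]
```

I had a bug: lowercase "zy" is extrinsic, so every fit so far was skewed. I'm refitting with "ZY".

```bash
python3 m3.py
```

```text
[0.4964 0.0054 0.1034 0.2346 0.0073]
[[0.0, 0.4], [-0.0, 0.7], [-0.1, 0.3], [0.2, 0.3], [0.4, 0.2], [0.0, 0.2], [0.2, -0.2], [-0.0, -0.1], [0.4, -0.2], [-0.3, -0.8], [-0.7, -0.2], [-1.0, -0.1], [0.2, -0.2], [0.4, -0.1]]
sd mm [0.27 0.51 0.97 3.55 0.55]
(-50, 127, 0) side [265. 225.] scene [329. 200.]
(-50, -48, 0) side [339. 262.] scene [283. 253.]
(50, 127, 0) side [291. 185.] scene [365. 205.]
(50, -48, 0) side [365. 218.] scene [319. 262.]
t 5.05 tip_w [  2.9 -45.2  15.6] F [-0.6 -0.6  0.2] op 0.001
T axes x,z [-9.733e-01 -2.293e-01 -1.000e-04] [ 1.e-04  0.e+00 -1.e+00]  shift [ 21.3 -29.9 -39. ]
```

>>> {"name": "apply_moves", "arguments": {
  "deltas": [
    [0, [0, -5, 0], 0],
    [0, [0, -5, 0], 0],
    [0, [0, 0, 4], 0],
    [0, [0, 0, 4], 0],
    [0, [0, 0, 0], 0]
  ]
}}

```text
t: 5.68
tool_pos: [0.5051, -0.0493, 0.296]
orientation: [0.362, -3.119, -0.001]
force: [0.2, 0.2, -0.5]
opening: 0.0001
```

```bash
python3 -c "
from h import *
go([0,28,8])"
```

```text
t 5.67 tip_w [ -1.2 -55.1   7.9] F [-0.   0.1 -0.5] op 0.0001
T axes x,z [-0.9734 -0.2291  0.0011] [-1.2e-03  4.0e-04 -1.0e+00]  shift [-0.8 83.1 -0.6]
```

>>> {"name": "apply_moves", "arguments": {
  "deltas": [
    [0, [0, 4, 0], 0],
    [0, [0, 4, 0], 0],
    [0, [0, 4, 0], 0],
    [0, [0, 4, 0], 0],
    [0, [0, 0, 0], 0]
  ]
}}

```text
t: 6.3
tool_pos: [0.5017, -0.0335, 0.2969]
orientation: [-0.363, 3.12, 0.0]
force: [0.7, -0.2, -0.3]
opening: 0.0007
```

>>> {"name": "apply_moves", "arguments": {
  "deltas": [
    [0, [0, 4, 0], 0],
    [0, [0, 4, 0], 0],
    [0, [0, 4, 0], 0],
    [0, [0, 4, 0], 0],
    [0, [0, 0, 0], 0]
  ]
}}

```text
t: 6.92
tool_pos: [0.4979, -0.0177, 0.2968]
orientation: [-0.363, 3.121, 0.001]
force: [0.4, -1.4, -0.2]
opening: 0.0007
```

```bash
python3 -c "
from h import *
import cv2
go([0,28,8])
cv2.imwrite('pics/s4.png',cv2.resize(viewer.read_camera('side')[140:290,220:420],(800,600),interpolation=cv2.INTER_CUBIC))"
```

```text
t 6.92 tip_w [ -0.4 -22.8   8.3] F [ 0.  -1.4 -0.2] op 0.0007
T axes x,z [-9.733e-01 -2.296e-01 -1.000e-04] [-0.e+00  5.e-04 -1.e+00]  shift [-0.3 50.8  0.1]
```

View pics/s4.png

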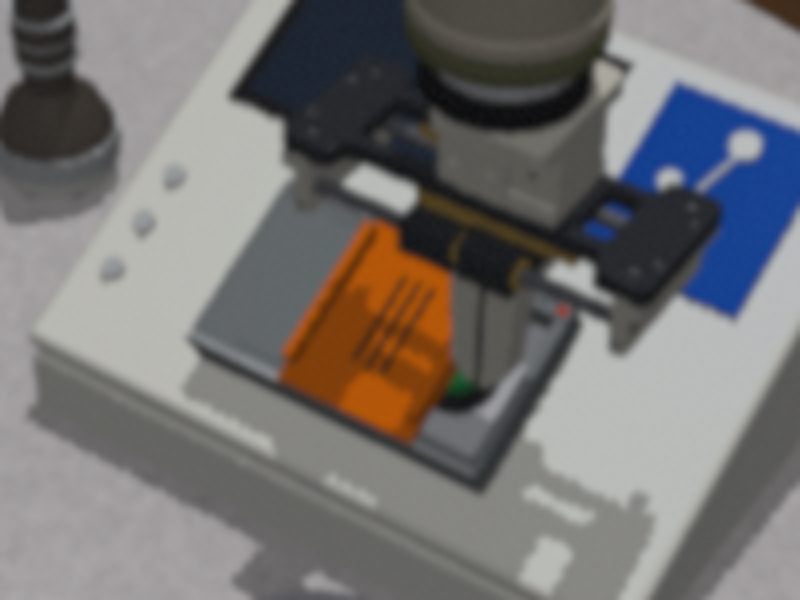

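The cover is sliding and the green button is now partly visible at about (460,382).

>>> {"name": "apply_moves", "arguments": {
  "deltas": [
    [0, [0, 9, 0], 0],
    [0, [0, 9, 0], 0],
    [0, [0, 9, 0], 0],
    [0, [0, 9, 0], 0],
    [0, [0, 0, 0], 0]
  ]
}}

```text
t: 7.6
tool_pos: [0.4895, 0.0178, 0.2966]
orientation: [0.364, -3.12, -0.001]
force: [-0.2, -0.7, 0.7]
opening: 0.0003
```

>>> {"name": "apply_moves", "arguments": {
  "deltas": [
    [0, [0, 4, 0], 0],
    [0, [0, 4, 0], 0],
    [0, [0, 2, 0], 0],
    [0, [0, 2, 0], 0],
    [0, [0, 0, 0], 0]
  ]
}}

```text
t: 8.22
tool_pos: [0.4869, 0.0286, 0.2967]
orientation: [0.362, -3.12, -0.0]
force: [-0.6, -1.7, -0.5]
opening: 0.0003
```

```bash
python3 -c "
from h import *
go([0,28,8])"
```

```text
t 8.22 tip_w [-0.4 24.8  8.2] F [-1.1 -1.5 -0.1] op 0.0003
T axes x,z [-9.734e-01 -2.292e-01  2.000e-04] [-3.e-04  2.e-04 -1.e+00]  shift [-0.4  3.2  0. ]
```

>>> {"name": "apply_moves", "arguments": {
  "deltas": [
    [0, [0, 1, 0], 0],
    [0, [0, 1, 0], 0],
    [0, [0, 1, 0], 0]
  ]
}}

```text
t: 8.6
tool_pos: [0.4863, 0.0314, 0.2967]
orientation: [0.362, -3.12, 0.0]
force: [0.1, -2.2, -1.0]
opening: 0.0003
```

>>> {"name": "apply_moves", "arguments": {
  "deltas": [
    [0, [0, 1, 0], 0],
    [0, [0, 1, 0], 0]
  ]
}}

```text
t: 8.85
tool_pos: [0.4858, 0.0334, 0.2967]
orientation: [0.362, -3.12, 0.0]
force: [0.1, -3.4, -0.7]
opening: 0.0001
```

>>> {"name": "apply_moves", "arguments": {
  "deltas": [
    [0, [0, 1, 0], 0],
    [0, [0, 1, 0], 0]
  ]
}}

```text
t: 9.1
tool_pos: [0.4854, 0.035, 0.2967]
orientation: [0.362, -3.121, 0.002]
force: [0.1, -8.9, -1.7]
opening: 0.0005
```

>>> {"name": "apply_moves", "arguments": {
  "deltas": [
    [0, [0, 1, 0], 0],
    [0, [0, 0, 0], 0]
  ]
}}

```text
t: 9.35
tool_pos: [0.4853, 0.0353, 0.2967]
orientation: [-0.362, 3.121, -0.004]
force: [1.0, -10.8, -1.9]
opening: 0.0006
```

>>> {"name": "apply_moves", "arguments": {
  "deltas": [
    [0, [0, 1, 0], 0],
    [0, [0, 0, 0], 0]
  ]
}}

```text
t: 9.6
tool_pos: [0.4852, 0.0357, 0.2968]
orientation: [-0.361, 3.12, -0.007]
force: [1.3, -15.4, -2.7]
opening: 0.0007
```

>>> {"name": "apply_moves", "arguments": {
  "deltas": [
    [0, [0, -10, 0], 0],
    [0, [0, -12, 0], 0],
    [0, [0, -12, 0], 0],
    [0, [0, 0, 0], 0],
    [0, [0, 0, 0], 0]
  ]
}}

```text
t: 10.22
tool_pos: [0.4927, 0.0042, 0.2967]
orientation: [0.362, -3.121, -0.001]
force: [0.5, 0.2, -0.3]
opening: 0.0004
```

```bash
python3 -c "
from h import *
import cv2
go([-4,0,0])
W,Rw=well()
im=viewer.read_camera('side')
d=proj('side',W+Rw.apply(np.array([[0,0,-4],[0,0,-12],[-49,46,6],[49,46,6]])/1e3));print((d-[250,170])*5)
cv2.imwrite('pics/s5.png',cv2.resize(im[170:280,250:400],(750,550),interpolation=cv2.INTER_CUBIC))"
```

```text
t 10.22 tip_w [-0.4 -0.3  8.2] F [ 0.4  0.1 -0.5] op 0.0004
T axes x,z [-9.735e-01 -2.287e-01  1.000e-04] [-2.e-04  3.e-04 -1.e+00]  shift [-0.2  0.3  9. ]
[[407.93277425 303.72926376]
 [411.99031868 311.99227209]
 [238.74988465 350.83452447]
 [366.89157983 144.81838362]]
```

View pics/s5.png

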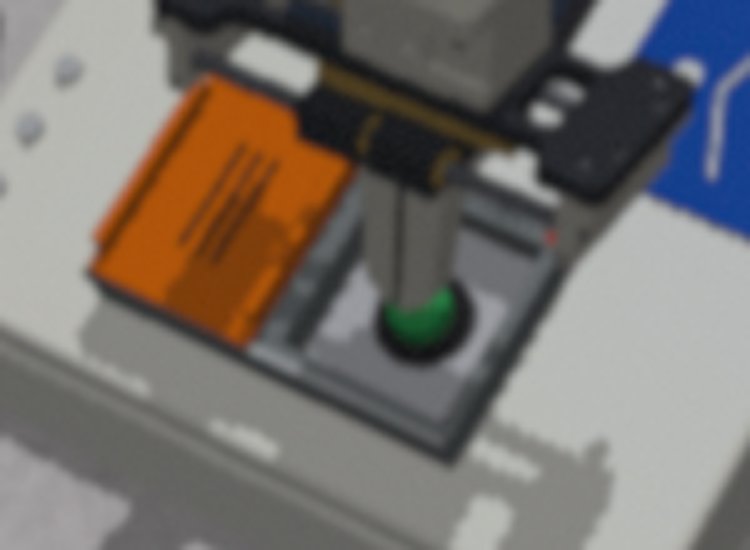

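Side crop: the cover is parked fully open at about (230,200), and the green cap at (425,315) lies under the finger. Now feeling down along the tilted axis.

>>> {"name": "apply_moves", "arguments": {
  "deltas": [
    [0, [0, -1, 3], 0],
    [0, [0, 0, 3], 0],
    [0, [0, 0, 1.5], 0],
    [0, [0, 0, 0], 0]
  ]
}}

```text
t: 10.78
tool_pos: [0.4929, 0.0033, 0.289]
orientation: [0.363, -3.12, -0.0]
force: [0.4, 0.4, -0.2]
opening: 0.0003
```

>>> {"name": "apply_moves", "arguments": {
  "deltas": [
    [0, [-0.4, 0, 0.9], 0],
    [0, [-0.4, 0, 0.9], 0],
    [0, [0, 0, 0], 0]
  ]
}}

```text
t: 11.15
tool_pos: [0.4938, 0.0034, 0.2876]
orientation: [-0.362, 3.12, -0.0]
force: [-1.3, 0.0, 2.1]
opening: 0.0006
```

>>> {"name": "apply_moves", "arguments": {
  "deltas": [
    [0, [-0.4, 0, 0.9], 0],
    [0, [-0.4, 0, 0.9], 0],
    [0, [0, 0, 0], 0]
  ]
}}

```text
t: 11.52
tool_pos: [0.4946, 0.0035, 0.2858]
orientation: [-0.362, 3.12, -0.0]
force: [-1.3, -0.4, 4.1]
opening: 0.0004
```

```bash
python3 -c "
from h import *
go([-4,0,0])"
```

```text
t 11.53 tip_w [-3.4 -1.5 -2.4] F [ 0.5 -0.1  4.3] op 0.0004
T axes x,z [-9.734e-01 -2.291e-01 -3.000e-04] [ 3.e-04 -1.e-04 -1.e+00]  shift [ 1.6  1.4 -1.9]
```

>>> {"name": "apply_moves", "arguments": {
  "deltas": [
    [0, [-0.4, 0, 0.9], 0],
    [0, [-0.4, 0, 0.9], 0],
    [0, [-0.4, 0, 0.9], 0],
    [0, [-0.4, 0, 0.9], 0],
    [0, [0, 0, 0], 0]
  ]
}}

```text
t: 12.15
tool_pos: [0.4962, 0.0039, 0.2822]
orientation: [-0.362, 3.12, -0.0]
force: [-2.1, -0.4, 5.7]
opening: 0.0004
```

```bash
python3 -c "
from h import *
go([-4,0,0])"
```

```text
t 12.15 tip_w [-3.5 -1.4 -6.3] F [0.4 0.1 6.1] op 0.0004
T axes x,z [-9.734e-01 -2.292e-01 -2.000e-04] [ 3.e-04 -0.e+00 -1.e+00]  shift [ 3.2  1.4 -5.5]
```

>>> {"name": "apply_moves", "arguments": {
  "deltas": [
    [0, [-0.4, 0, 0.9], 0],
    [0, [-0.4, 0, 0.9], 0],
    [0, [-0.2, 0, 0.5], 0],
    [0, [0, 0, 0], 0],
    [0, [0, 0, 0], 0]
  ]
}}

```text
t: 12.78
tool_pos: [0.4972, 0.0041, 0.2801]
orientation: [-0.362, 3.12, -0.0]
force: [-2.8, 0.2, 7.6]
opening: 0.0007
```

>>> {"name": "apply_moves", "arguments": {
  "deltas": [
    [0, [0, 0, 0], 0],
    [0, [0, 0, 0], 0],
    [0, [0, 0, 0], 0],
    [0, [0, 0, 0], 0],
    [0, [0, 0, 0], 0]
  ]
}}

```text
t: 13.4
tool_pos: [0.4972, 0.0041, 0.2801]
orientation: [-0.362, 3.12, -0.0]
force: [-4.2, -0.0, 7.7]
opening: 0.0004
```

>>> {"name": "apply_moves", "arguments": {
  "deltas": [
    [0, [0, 0, 0], 0],
    [0, [0, 0, 0], 0],
    [0, [0, 0, 0], 0],
    [0, [0, 0, 0], 0],
    [0, [0, 0, 0], 0]
  ]
}}

```text
t: 14.02
tool_pos: [0.4972, 0.0041, 0.2801]
orientation: [-0.362, 3.12, -0.0]
force: [-2.7, -0.7, 6.7]
opening: 0.0001
```

>>> {"name": "apply_moves", "arguments": {
  "deltas": [
    [0, [0, 0, 0], 0],
    [0, [0, 0, 0], 0],
    [0, [0, 0, 0], 0],
    [0, [0, 0, 0], 0],
    [0, [0, 0, 0], 0]
  ]
}}

```text
t: 14.65
tool_pos: [0.4972, 0.0041, 0.2801]
orientation: [-0.362, 3.12, -0.0]
force: [-3.2, 0.0, 7.7]
opening: 0.0002
```

```bash
python3 -c "
from h import *
go([-4,0,40])"
```

```text
t 14.65 tip_w [-3.4 -1.4 -8.6] F [0.4 0.8 8.3] op 0.0002
T axes x,z [-9.734e-01 -2.292e-01 -3.000e-04] [ 3.e-04 -1.e-04 -1.e+00]  shift [ 21.    1.4 -43.8]
```

Held for about 2 s at roughly 8 N, which matches about 7.5 mm of travel. Now releasing and moving over to the +y side.

>>> {"name": "apply_moves", "arguments": {
  "deltas": [
    [0, [5, 0, -11], 0],
    [0, [8, 0, -17], 0],
    [0, [8, 0, -18], 0],
    [0, [0, 0, 0], 0],
    [0, [0, 40, 0], 0]
  ]
}}

```text
t: 15.28
tool_pos: [0.4678, 0.0373, 0.3252]
orientation: [-0.357, 3.121, -0.001]
force: [0.7, 0.3, -0.2]
opening: 0.0005
```

>>> {"name": "apply_moves", "arguments": {
  "deltas": [
    [0, [0, 50, 0], 0],
    [0, [0, 50, 0], 0],
    [0, [0, 14, 0], 0],
    [0, [0, 0, 0], 0],
    [0, [0, 0, 0], 0]
  ]
}}

```text
t: 15.9
tool_pos: [0.4416, 0.1484, 0.3253]
orientation: [0.361, -3.12, 0.001]
force: [1.0, -0.1, 0.5]
opening: 0.0004
```

```bash
python3 -c "
from h import *
go([0,152,8])"
```

```text
t 15.9 tip_w [ -3.  151.7  41.1] F [ 1.1 -0.3  0. ] op 0.0004
T axes x,z [-9.735e-01 -2.285e-01  5.000e-04] [-4.e-04 -6.e-04 -1.e+00]  shift [-16.7   0.4  28.7]
```

>>> {"name": "apply_moves", "arguments": {
  "deltas": [
    [0, [-9, 0, 14], 0],
    [0, [-8, 0, 15], 0],
    [0, [0, 0, 0], 0],
    [0, [0, -4, 0], 0],
    [0, [0, -4, 0], 0]
  ]
}}

```text
t: 16.52
tool_pos: [0.46, 0.1448, 0.2975]
orientation: [-0.362, 3.12, -0.0]
force: [-0.1, -0.6, -0.3]
opening: 0.0006
```

>>> {"name": "apply_moves", "arguments": {
  "deltas": [
    [0, [0, -4, 0], 0],
    [0, [0, -4, 0], 0],
    [0, [0, -4, 0], 0],
    [0, [0, -4, 0], 0],
    [0, [0, 0, 0], 0]
  ]
}}

```text
t: 17.15
tool_pos: [0.4635, 0.1295, 0.2968]
orientation: [-0.362, 3.12, -0.0]
force: [0.4, 0.4, 0.0]
opening: 0.0004
```

```bash
python3 -c "
from h import *
go([0,53,8])"
```

```text
t 17.15 tip_w [  0.4 128.3   8. ] F [ 0.4  0.3 -0.2] op 0.0004
T axes x,z [-9.735e-01 -2.288e-01 -3.000e-04] [ 3.e-04 -2.e-04 -1.e+00]  shift [  0.  -75.3   0.2]
```

>>> {"name": "apply_moves", "arguments": {
  "deltas": [
    [0, [0, -8, 0], 0],
    [0, [0, -8, 0], 0],
    [0, [0, -8, 0], 0],
    [0, [0, -8, 0], 0]
  ]
}}

```text
t: 17.65
tool_pos: [0.4709, 0.098, 0.2968]
orientation: [-0.362, 3.12, 0.0]
force: [0.9, 3.0, 1.5]
opening: 0.0008
```

>>> {"name": "apply_moves", "arguments": {
  "deltas": [
    [0, [0, -8, 0], 0],
    [0, [0, -8, 0], 0],
    [0, [0, -8, 0], 0],
    [0, [0, -4, 0], 0],
    [0, [0, -4, 0], 0]
  ]
}}

```text
t: 18.27
tool_pos: [0.4781, 0.0672, 0.2968]
orientation: [-0.362, 3.121, 0.0]
force: [1.7, 2.6, 2.5]
opening: 0.0005
```

>>> {"name": "apply_moves", "arguments": {
  "deltas": [
    [0, [0, -2, 0], 0],
    [0, [0, -2, 0], 0],
    [0, [0, -2, 0], 0],
    [0, [0, -1, 0], 0]
  ]
}}

```text
t: 18.77
tool_pos: [0.4797, 0.0606, 0.2967]
orientation: [0.362, -3.121, -0.0]
force: [0.5, 3.3, 3.1]
opening: 0.0006
```

```bash
python3 -c "
from h import *
go([0,53,8])"
```

```text
t 18.77 tip_w [-0.  57.6  8.1] F [2.4 3.1 2.2] op 0.0006
T axes x,z [-0.9734 -0.2292  0.    ] [-0.  0. -1.]  shift [-0.1 -4.6  0.1]
```

>>> {"name": "apply_moves", "arguments": {
  "deltas": [
    [0, [0, -1, 0], 0],
    [0, [0, -1, 0], 0],
    [0, [0, -1, 0], 0]
  ]
}}

```text
t: 19.15
tool_pos: [0.4804, 0.0577, 0.2967]
orientation: [-0.362, 3.121, 0.0]
force: [1.2, 2.8, 2.5]
opening: -0.0
```

>>> {"name": "apply_moves", "arguments": {
  "deltas": [
    [0, [0, -1, 0], 0],
    [0, [0, -1, 0], 0]
  ]
}}

```text
t: 19.4
tool_pos: [0.4807, 0.0562, 0.2968]
orientation: [0.362, -3.12, -0.002]
force: [-0.9, 9.7, 4.2]
opening: 0.0002
```

>>> {"name": "apply_moves", "arguments": {
  "deltas": [
    [0, [0, -1, 0], 0],
    [0, [0, 0, 0], 0]
  ]
}}

```text
t: 19.65
tool_pos: [0.4808, 0.0559, 0.2968]
orientation: [0.363, -3.12, -0.005]
force: [-1.0, 11.0, 4.6]
opening: 0.0006
```

The home stop is reached where expected, with force rising to 11 N. Backing off and checking.

>>> {"name": "apply_moves", "arguments": {
  "deltas": [
    [0, [0, 6, 0], 0],
    [0, [0, 10, 0], 0],
    [0, [0, 0, -40], 0],
    [0, [-20, 0, -50], 0],
    [0, [-40, 0, 0], 0]
  ]
}}

```text
t: 20.27
tool_pos: [0.5371, 0.0845, 0.3923]
orientation: [-0.361, 3.112, -0.002]
force: [0.1, -1.2, 0.0]
opening: 0.0002
```

>>> {"name": "apply_moves", "arguments": {
  "deltas": [
    [0, [-20, -30, 0], 0],
    [0, [0, 0, 0], 0],
    [0, [0, 0, 0], 0]
  ]
}}

```text
t: 20.65
tool_pos: [0.5616, 0.0598, 0.3861]
orientation: [0.361, -3.119, -0.0]
force: [-0.1, -0.7, -0.1]
opening: 0.0002
```

```bash
python3 - <<'E'
from h import *
import cv2
go([0,53,8])
c=viewer.get_calibration("wrist"); im=viewer.read_camera("wrist"); s=viewer.read_camera("side")
W,Rw=well()
for d in(0,3): print(d,proj("",W+Rw.apply(np.array([[-49,d-39,6],[-49,d+39,6],[49,d+39,6],[49,d-39,6]])/1e3),c).round(1).tolist())
cv2.imwrite("pics/f.png",np.hstack([im[:400,100:500],s[40:440,140:540]]))
E
```

```text
t 20.65 tip_w [109.6  37.7  55.6] F [-0.3 -0.7 -0. ] op 0.0002
T axes x,z [-0.9735 -0.2287  0.0016] [-1.6e-03 -1.0e-04 -1.0e+00]  shift [79.1 14.9 89.5]
0 [[195.2, 53.7], [317.7, 53.4], [318.2, 201.7], [186.1, 202.1]]
3 [[199.9, 53.7], [322.5, 53.4], [323.3, 201.7], [191.2, 202.0]]
```

View pics/f.png

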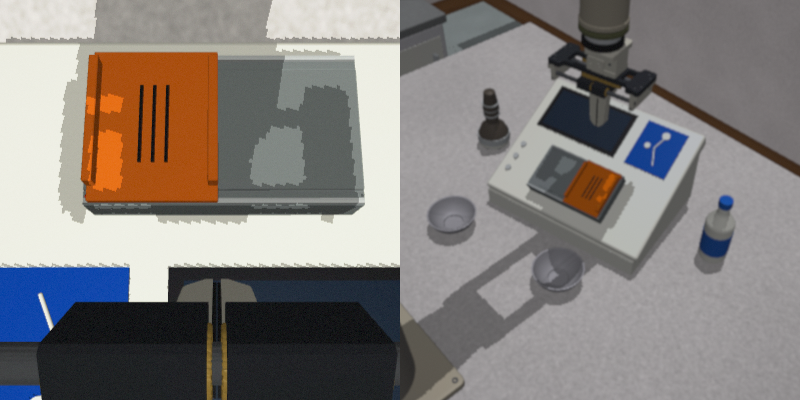

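The plate's right edge is at about x=317, against a prediction of 318 for fully home and 323 for 3 mm ajar. The bottle, handpiece and dishes all stand as before, and the arm is clear.

```bash
python3 -c "
from plant import order
print(order.close_job())"
```

```text
the job is handed in; nothing more can be done
None
```

I ran the console self-test and handed it in at about 21 s of the 56 s allowed; no verdict was reported.

- **Cover opened:** I pushed the cover's -y lip until it reached the open stop, with about 15 N at the stop.
- **Button pressed:** I pressed along the tilted axis to about 8 N, roughly 7.5 mm going by the spring figures. It stayed there for about 2 s and was then released.
- **Cover closed:** I pushed the cover home against its stop, with about 11–12 N at the end.

**Last checks:**
- **Cover:** in the wrist image, the closed cover's edge is within about 1 px of the fully-home position; 3 mm ajar would show as 5 px.
- **Other items:** the bottle, handpiece and dishes look upright and unmoved.
- **Arm:** it is clear of everything, reading about 0 N.
- **Button:** I did not see it return, because the cover hides it. The cover slid home over it without catching.

**Error on the way:** my first position fits used the wrong rotation order, so my first push reached no contact, with the finger too high. I corrected this and refitted to within 1 px before anything in the scene moved.

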